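Mount the dial gauge carriage on the measuring rail

TASK

Pick up the dial gauge carriage, slide it onto the dovetail rail from the rail's open end, clamp knob on the side towards the robot, and push it fully home against the end stop. Then tighten its clamp knob by turning it clockwise as far as it goes, and let go. Leave the concrete cube, the red pad tin and the pen tray where they are.

Things in the scene. Friction and masses are not known exactly. Their poses are not given: they have to be found in the camera images.
- rail: Fixed steel dovetail rail on a grey foot, 90 x 210 mm, 10 high. Origin: centre of its underside, on the table. y runs along the rail to its OPEN end (y = +100 mm); -x side faces roughly towards the robot; z up. Yaw within 0.2 rad. At the -y end a grey stop plate, 68 wide, 66 high, its face at y = -88 mm.
- rail_open_end (a point): Middle of the dovetail's top face (60 mm above the table) at its open end, axes as the rail. The dovetail head is 30 mm wide at its neck (44 mm up), widening to 42 mm (57 mm up). Under the neck is a web 30 mm wide.
- rail_home (a point): Point (0, -56, 41) mm of the rail frame, axes as the rail: where the carriage's origin lies, axes parallel to the rail's, when the carriage rests on the rail and touches the end stop.
- carriage: Loose carriage, about 0.6 kg, upright on the table, yaw within 0.5 rad. Origin: centre of its underside; -x = clamp knob side, +x = dial gauge side, y along its groove, z up. Body 68 (x) x 64 (y) x 29 mm high; dovetail groove below, 36 mm wide at the lips, ceiling 19 mm up. On the rail it has 2.5 mm play to each side, about 5 mm upwards, and slides with ordinary metal friction.
- carriage_block (a point): Centre of the dark steel block by which to hold the carriage, (0, 0, 49) mm in the carriage frame, same axes. Block 24 mm (x) by 40 mm (y), from 29 to 69 mm above the underside; best held across its 40 mm. On its +x side a face-up dial gauge, 42 mm across, 31 to 49 mm up, centred at x = 53, stem to x = 97 mm.
- clamp_grip (a point): Point to grip on the black knob wing, on its turning axis; (-60, 0, 50) mm in the carriage frame. z = turning axis, outward, leaning 35 degrees from vertical to the carriage's -x side. Wing 34 mm long along x, 12 thick along y (pinch across y), from 16 below to 10 above this point along z; the 22 mm wide boss begins 24 mm below. These axes turn with the knob.
- clamp (a joint): Turn of the clamp knob, rad: 0 = loose, 1.35 = tight, a hard end. Grows clockwise seen from outside (about -z of clamp_grip). At 0 the wing's thin direction is 0.65 rad anticlockwise (about the outward axis) from the carriage's y axis. Starts at 0 to 0.2. Friction about 0.1 N m; stays where it is left.
- cube: Bystander: concrete test cube, 100 mm, on a fixed round iron plate 230 mm across, 12 high. Origin under its centre.
- tin: Bystander: round tin, 84 mm across, 35 mm high, red pad on top. Origin under its centre.
- tray: Bystander: black pen tray, 70 (x) x 160 (y) x 22 mm, with a blue pen. Origin under its centre.

How it is judged:
By the outcome, as a careful person would: the job done as asked, in the order asked, and still so for the second after the job is handed in, with the robot touching nothing.
It also fails if it takes over 61 s, if anything falls off the work surface, if the arm or the gripper's body presses on something with over 40 N, if the wrist force passes 120 N, or if a joint passes its speed limit or range.

ROBOT

A 6-joint arm with a two-finger parallel gripper is mounted at the origin on the work surface. World frame = base frame: x ahead of the robot, y to its left, z up, the work surface at z = 0. Lengths are in m, angles in degrees, forces in N, time in s.
With the tool pointing down it reaches from about 0.325 to 0.9 m from the base axis. Payload 6.1 kg.
Tool frame: the origin (TCP) lies on the centre line of the jaws, within the pads' length; the fingertips stand 14 mm ahead of it and the grasp point (between the pads) lies 5 mm behind it; z points along the fingers, y is the direction in which the jaws open and shut (so a half turn about z gives the same grasp; the last joint's range is limited). The gripper opens to 85 mm and grips with 20 to 120 N. Pads are 22 mm wide; open, the fingers measure 114 mm over their backs; the gripper's body (76 mm by 85 mm) begins 54 mm behind the grasp point. The pads swing forward as they close: fully open they stand 13 mm farther back than shut.
Start: joints at [-7.225, 12.628, 87.462, -0, 79.91, -7.225], TCP at [0.625, -0, 0.245] pointing down, gripper open.
Joint ranges: [-170.65, 170.65], [-52.31, 119.04], [5.05, 147.46], [-71.25, 251.25], [11.57, 151.72], [-153.62, 153.62]. Speed limits (degrees/s): [147.25, 147.25, 172.46, 180, 180, 180].

INTERFACE

Orientations are given as [roll, pitch, yaw] about the fixed x, y, z axes, in that order (R = Rz(yaw) Ry(pitch) Rx(roll)).
In Python, from plant import sensors, eyes, ctrl gives the robot as it stands.
- The arm moves only by the tool play_rows, never from a script. Its argument "rows" is a list of rows, each an object with "linear": the shift along the tool's x, y, z in mm, a list of three; "dr": the turn, a rotation vector about the tool's x, y, z in degrees, a list of three; "grip": the finger opening in mm, from 0 to 85.4. In form: [{"linear": [tx, ty, tz], "dr": [wx, wy, wz], "grip": grip}, ...]. A call has 1 to 8 rows; each row is the pose to reach, as a shift and turn from the pose commanded when the call began, along the tool's axes at that moment; what a row does not reach only later rows make up. A row lasts 1/10 s, in which the tool goes at most 50 mm and 8.59 degrees, less where a joint would pass 70% of its speed; a pose out of reach is approached as far as the arm can. A call with a gripper value outside its range is refused whole. The fingers move at their own pace and stop on an object; "force" is the grip in N (left out, the last holds). Time passes only in rows, so rows that repeat a pose let the fingers close. It gives the time, the measured TCP pose, the force and the opening at its end, in the units of the state.
- sensors.sense(): the state, without advancing time (a new reading comes with each control period).
- eyes.capture(name): name is "scene" or "side" or "wrist"; returns (picture, depth): 420x560x3 uint8, red, green, blue; 420x560 float32, m along the optical axis (not along the pixel's ray), 0 where there is no reading.
- eyes.get_calibration(name): a dict with "K" (3x3 intrinsics, pixels), "k1" (the pictures are not rectified: a ray, as slopes to the right and down, at radius r is drawn at 1 + k1 r^2 times it, then the intrinsics apply), "eye" and "orientation" of the camera in the world. Camera axes: x right, y up, looking along -z (the intrinsics and any distortion apply to the point x, -y, -z); pixel columns grow to the right and rows downward; lengths in m; the calibration is good to about 2 mm. A picture is of the moment at which its call begins: read the wrist's pose just before it. get_calibration takes no time and is no camera call; for the wrist camera it gives the pose at the moment of the call.
- ctrl.hand_in(): hands the job in, once; it reports no verdict.
The state is a dict: "time": time; "joint_pos": joint angles; "qvel": joint speeds; "tau": joint torques, N m; "position": TCP position; "eef_rot": TCP orientation; "wrist_force": force on the tool from outside, world axes, zero at the start; "ft_torque": the same for the moment, N m; "width": opening from 0.0 (shut) to 1.0 (fully open).
Only numpy, scipy, OpenCV 4.12 (cv2) and the standard library are available. Lean on these libraries where they do the work, as an engineer would, in place of code of your own. Each camera call takes 0.05 s, during which the arm holds its last target. There are 200 camera calls.

## Working session

There is one attempt and no reset: what is moved stays moved. The work goes in short steps, Python scripts to look and compute and a tool call to move; the robot and the scene stay as the last step left them, time stands still between calls to the robot, and variables do not carry over. Pictures are saved under pics/ and viewed, about 8 in all and at most 12, crops included, and the job is handed in when it is done.

Besides the shell and the picture viewer there is one more tool, called after ">>>" as name(argument=value, ...), one argument or row to a line, values as JSON. play_rows: Moves the arm, as the interface text tells. Its arguments: {"type":"object","properties":{"rows":{"type":"array"},"force":{"type":"number"}},"required":["rows"]}

```bash
ls; mkdir -p pics; cat > h.py <<'E'
import numpy as np, cv2
from scipy.spatial.transform import Rotation as R
from plant import sensors, eyes, ctrl
def cap(n):
    c=eyes.get_calibration(n); p,d=eyes.capture(n); return p,d,c
def save(p,name): cv2.imwrite('pics/'+name+'.png',cv2.cvtColor(p,cv2.COLOR_RGB2BGR))
def rot(c):
    o=np.array(c['orientation'],float)
    return o if o.shape==(3,3) else R.from_euler('xyz',o,degrees=True).as_matrix()
def rays(c,uv):
    K=np.array(c['K'],float); uv=np.array(uv,float).reshape(-1,1,2)
    s=cv2.undistortPoints(uv,K,np.array([c['k1'],0,0,0.]),).reshape(-1,2)
    d=np.c_[s[:,0],-s[:,1],-np.ones(len(s))]
    return np.array(c['eye'],float),d@rot(c).T
def onplane(c,uv,z):
    e,d=rays(c,uv); return e+d*((z-e[2])/d[:,2])[:,None]
def cloud(d,c):
    h,w=d.shape; u,v=np.meshgrid(np.arange(w),np.arange(h))
    e,r=rays(c,np.c_[u.ravel(),v.ravel()]); return (e+r*d.reshape(-1,1)).reshape(h,w,3)
E
python3 - <<'E'
from h import *
s=sensors.sense();print(s)
ims=[]
for n in('scene','side','wrist'):
    p,d,c=cap(n);print(n,c,(d>0).mean());save(p,n+'0');np.savez('pics/'+n+'0.npz',p=p,d=d)
    import pickle;pickle.dump(c,open('pics/'+n+'0.pkl','wb'))
E
```

```text
pics
{'time': 0.0, 'joint_pos': array([-7.22521660e+00,  1.26764949e+01,  8.75254644e+01, -6.78790623e-04,
        7.99122909e+01, -7.22565426e+00]), 'qvel': array([ 0.01747081, -0.11445832, -0.05118439, -0.01416606, -0.06042833,
        0.07396249]), 'tau': array([-5.06932320e-04, -4.96913910e+01, -3.89390445e+01, -4.46828235e-04,
        1.12446505e-02,  2.49123751e-06]), 'position': array([6.24411985e-01, 6.45712648e-05, 2.44188465e-01]), 'eef_rot': array([-1.79886573e+02, -1.37073364e-02,  9.00005437e+01]), 'wrist_force': array([ 0.25758988, -0.16303768,  0.67629447]), 'ft_torque': array([-0.00038117, -0.02282043,  0.00318613]), 'width': 1.000576334202481}
scene {'K': array([[424.18137017,   0.        , 279.3199987 ],
       [  0.        , 424.18137017, 207.49276474],
       [  0.        ,   0.        ,   1.        ]]), 'k1': -0.11113096978982256, 'eye': array([ 1.22639605, -0.46331894,  0.74002167]), 'orientation': array([46.58004737, -0.11523152, 59.35945641])} 0.9963392857142858
side {'K': array([[474.89707852,   0.        , 283.41381144],
       [  0.        , 474.89707852, 216.88364079],
       [  0.        ,   0.        ,   1.        ]]), 'k1': -0.13846887754158455, 'eye': array([ 0.18715044, -0.94564955,  0.71327435]), 'orientation': array([ 56.17944908,   0.10483474, -25.81027139])} 0.9960076530612245
wrist {'K': array([[302.78028732,   0.        , 279.46634496],
       [  0.        , 302.78028732, 207.83525628],
       [  0.        ,   0.        ,   1.        ]]), 'k1': -0.06511969862725651, 'eye': array([0.62472521, 0.07849943, 0.37156226]), 'orientation': array([-1.79349174e+01,  1.10234652e-01,  7.49566265e-04])} 0.9961224489795918
```

View pics/scene0.png

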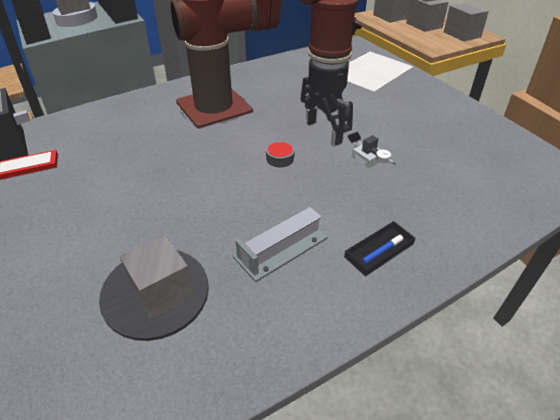

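View pics/side0.png

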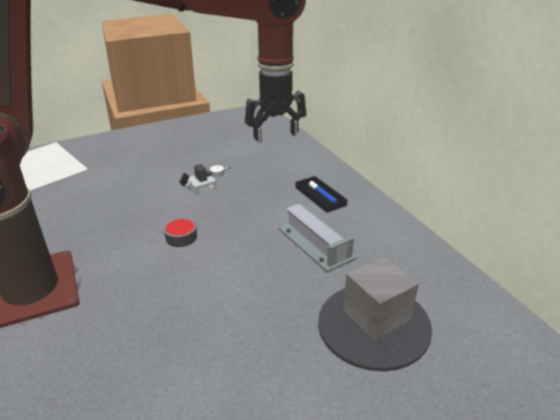

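Scene: carriage at about (372,150) px, rail from stop (245,258) to open end (315,215), cube (155,275), tin (280,153), tray (380,247). Side view agrees: carriage (203,178), rail (318,235).

```bash
python3 - <<'E'
from h import *
import pickle
for n,boxes in(('scene',dict(rail=(228,200,330,280),car=(345,128,400,168),tray=(343,220,418,275),tin=(262,138,298,168))),('side',dict(rail=(275,200,358,270),car=(175,160,235,195)))):
    z=np.load(f'pics/{n}0.npz');c=pickle.load(open(f'pics/{n}0.pkl','rb'));P=cloud(z['d'],c)
    for k,(a,b,e,f) in boxes.items():
        q=P[b:f,a:e].reshape(-1,3)
        for lo,hi in((.005,.03),(.03,.052),(.054,.064),(.062,.08)):
            m=(q[:,2]>lo)&(q[:,2]<hi);g=q[m]
            if len(g)<8: continue
            r=cv2.minAreaRect((g[:,:2]*1000).astype(np.float32))
            print(n,k,lo,hi,len(g),'mean',np.round(g.mean(0)*1000),'rect',np.round(r[0]),np.round(r[1]),round(r[2],1))
E
```

```text
scene rail 0.005 0.03 1519 mean [ 696. -137.   12.] rect [ 674. -129.] [ 90. 212.] 5.9
scene rail 0.03 0.052 414 mean [ 688. -153.   39.] rect [ 695. -133.] [206.  66.] 83.8
scene rail 0.054 0.064 1282 mean [ 674. -136.   58.] rect [ 673. -129.] [ 69. 202.] 6.6
scene rail 0.062 0.08 136 mean [ 686. -222.   64.] rect [ 684. -222.] [69. 13.] 7.8
scene car 0.005 0.03 267 mean [507. 245.  22.] rect [508. 256.] [ 77. 110.] 67.4
scene car 0.03 0.052 375 mean [525. 261.  42.] rect [514. 266.] [170.  43.] 7.5
scene car 0.054 0.064 67 mean [490. 254.  59.] rect [482. 251.] [82. 36.] 20.0
scene car 0.062 0.08 83 mean [502. 263.  66.] rect [483. 263.] [65. 43.] 4.2
scene tray 0.005 0.03 1078 mean [798.  60.  15.] rect [794.  63.] [ 74. 165.] 4.8
scene tin 0.005 0.03 187 mean [404.  28.  18.] rect [393.  37.] [78. 50.] 75.4
scene tin 0.03 0.052 317 mean [378.  43.  33.] rect [380.  44.] [76. 78.] 46.3
side rail 0.005 0.03 1382 mean [ 671. -127.   13.] rect [689. -89.] [308. 189.] 63.0
side rail 0.03 0.052 431 mean [ 665. -167.   40.] rect [ 649. -138.] [ 68. 208.] 21.1
side rail 0.054 0.064 839 mean [ 668. -135.   59.] rect [ 664. -130.] [ 67. 204.] 10.8
side rail 0.062 0.08 141 mean [ 679. -209.   65.] rect [ 680. -139.] [ 69. 185.] 0.3
side car 0.005 0.03 290 mean [492. 248.  22.] rect [497. 250.] [67. 97.] 58.9
side car 0.03 0.052 316 mean [515. 259.  42.] rect [511. 264.] [170.  47.] 11.3
side car 0.054 0.064 63 mean [476. 252.  59.] rect [477. 250.] [77. 43.] 32.0
side car 0.062 0.08 74 mean [494. 261.  66.] rect [486. 256.] [68. 43.] 32.8
```

View pics/wrist0.png

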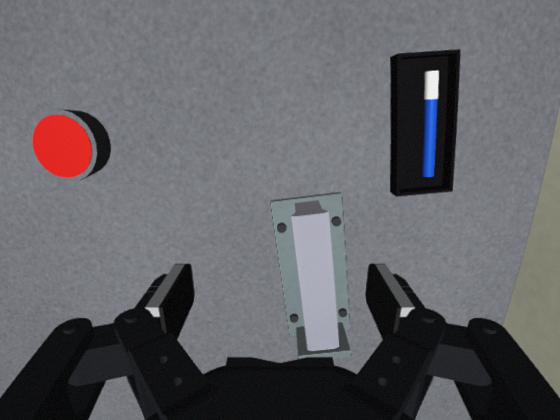

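Wrist view: rail top from (310,215) (open end, near +y) to (322,350), tin (63,145), tray (425,120). Rail about (672,-129) mm, yaw about +6°. Carriage block is at about (500,262) mm. Next I go over the carriage with the jaws turned across its y.

>>> play_rows(
  rows=[
    {"linear": [40,-20,5],"dr": [0,0,8],"grip": 85},
    {"linear": [80,-40,10],"dr": [0,0,16],"grip": 85},
    {"linear": [120,-60,10],"dr": [0,0,24],"grip": 85},
    {"linear": [160,-80,10],"dr": [0,0,32],"grip": 85},
    {"linear": [200,-100,10],"dr": [0,0,40],"grip": 85},
    {"linear": [230,-115,10],"dr": [0,0,48],"grip": 85},
    {"linear": [250,-120,10],"dr": [0,0,56],"grip": 85},
    {"linear": [262,-125,10],"dr": [0,0,64],"grip": 85},
  ],
)

```text
time: 0.95
position: [0.4989, 0.2638, 0.2351]
eef_rot: [-180.0, 0.0, 25.8]
wrist_force: [0.3, -1.5, -0.1]
width: 0.996
```

>>> play_rows(
  rows=[
    {"linear": [0,0,0],"dr": [0,0,8],"grip": 85},
    {"linear": [0,0,0],"dr": [0,0,16],"grip": 85},
    {"linear": [0,0,0],"dr": [0,0,19],"grip": 85},
    {"linear": [0,0,0],"dr": [0,0,19],"grip": 85},
    {"linear": [0,0,0],"dr": [0,0,19],"grip": 85},
  ],
)

```text
time: 1.45
position: [0.4999, 0.2619, 0.2351]
eef_rot: [180.0, 0.0, 7.1]
wrist_force: [-0.1, -0.1, -1.1]
width: 0.995
```

```bash
python3 - <<'E'
from h import *
s=sensors.sense();print(s['time'],s['position'],s['eef_rot'],s['joint_pos'])
p,d,c=cap('wrist');save(p,'w1');np.savez('pics/w1.npz',p=p,d=d);print(c['eye'],c['orientation'])
import pickle;pickle.dump(c,open('pics/w1.pkl','wb'))
P=cloud(d,c)
for lo,hi in((.024,.033),(.044,.053),(.065,.073)):
    m=((P[...,2]>lo)&(P[...,2]<hi)&(abs(P[...,0]-.5)<.12)&(abs(P[...,1]-.262)<.09)).astype(np.uint8)
    cs,_=cv2.findContours(m,cv2.RETR_EXTERNAL,cv2.CHAIN_APPROX_NONE)
    for k in cs:
        if cv2.contourArea(k)<80: continue
        q=np.array([P[v,u] for u,v in k[:,0]]);mm=np.zeros_like(m);cv2.drawContours(mm,[k],-1,1,-1)
        r=cv2.minAreaRect((q[:,:2]*1000).astype(np.float32))
        print(lo,cv2.contourArea(k),'px',np.round(k[:,0].mean(0)),'rect',np.round(r[0],1),np.round(r[1],1),round(r[2],1),'z',np.median(P[...,2][(mm&m)>0])*1000)
E
```

```text
1.45 [0.49986709 0.26192818 0.23507872] [1.79994537e+02 2.40821066e-02 7.09532452e+00] [ 1.96482673e+01  4.80767914e+00  9.73173606e+01 -1.00720329e-04
  7.78996541e+01  1.02552963e+02]
[0.5781164  0.27136189 0.36226961] [-1.79428096e+01 -4.95669428e-02 -8.29056769e+01]
0.024 1832.0 px [276. 186.] rect [492.8 264.4] [85.3 64.2] 7.0 z 27.552063811587367
0.044 95.0 px [284. 232.] rect [447.5 251. ] [40.  11.9] 41.4 z 49.879633324262706
0.044 1243.0 px [276. 135.] rect [553.4 272.1] [40.4 40.8] 41.1 z 47.17853017763316
0.065 850.5 px [276. 190.] rect [501.3 265.6] [23.4 39.7] 7.1 z 67.48354377280369
```

View pics/w1.png

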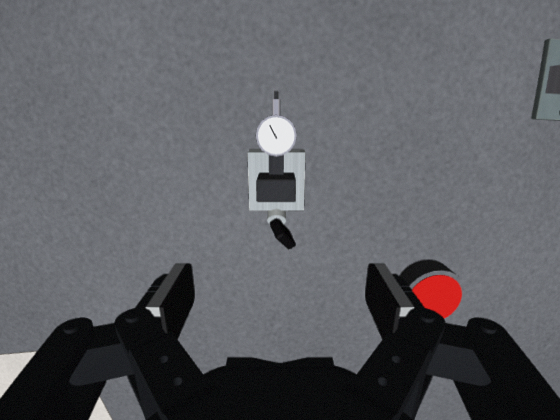

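Block at (276,190) px → (501,266) mm, yaw 7.1°, top measured 67.5 mm. Its size of 23.4×39.7 mm matches the text. The dial at (276,135) px lies 52.5 mm along +x, which is consistent. The knob wing is at (284,232). Descend and grip.

>>> play_rows(
  rows=[
    {"linear": [2,-3.5,40],"dr": [0,0,0],"grip": 85},
    {"linear": [2,-3.5,80],"dr": [0,0,0],"grip": 85},
    {"linear": [2,-3.5,120],"dr": [0,0,0],"grip": 70},
    {"linear": [2,-3.5,150],"dr": [0,0,0],"grip": 65},
    {"linear": [2,-3.5,170],"dr": [0,0,0],"grip": 65},
    {"linear": [2,-3.5,180],"dr": [0,0,0],"grip": 65},
    {"linear": [2,-3.5,185],"dr": [0,0,0],"grip": 65},
    {"linear": [2,-3.5,185],"dr": [0,0,0],"grip": 55},
  ],
)

```text
time: 2.3
position: [0.5018, 0.2658, 0.0505]
eef_rot: [-180.0, -0.0, 7.0]
wrist_force: [-0.2, 0.5, 0.7]
width: 0.649
```

>>> play_rows(
  rows=[
    {"linear": [0,0,0],"dr": [0,0,0],"grip": 45},
    {"linear": [0,0,0],"dr": [0,0,0],"grip": 30},
    {"linear": [0,0,0],"dr": [0,0,0],"grip": 30},
    {"linear": [0,0,0],"dr": [0,0,0],"grip": 30},
    {"linear": [0,0,0],"dr": [0,0,0],"grip": 30},
    {"linear": [0,0,0],"dr": [0,0,0],"grip": 30},
  ],
  force=70,
)

```text
time: 2.9
position: [0.5028, 0.2663, 0.052]
eef_rot: [-180.0, -0.2, 7.0]
wrist_force: [-0.2, 1.2, 7.1]
width: 0.454
```

>>> play_rows(
  rows=[
    {"linear": [0,0,-20],"dr": [0,0,0],"grip": 30},
    {"linear": [0,0,-60],"dr": [0,0,0],"grip": 30},
    {"linear": [0,0,-100],"dr": [0,0,0],"grip": 30},
    {"linear": [0,0,-130],"dr": [0,0,0],"grip": 30},
    {"linear": [0,0,-150],"dr": [0,0,0],"grip": 30},
    {"linear": [0,0,-150],"dr": [0,0,0],"grip": 30},
  ],
)

```text
time: 3.5
position: [0.5029, 0.2662, 0.2031]
eef_rot: [-179.9, -0.3, 7.0]
wrist_force: [0.6, 0.3, -7.4]
width: 0.455
```

```bash
python3 - <<'E'
from h import *
import pickle
s=sensors.sense();print(s['position'],s['eef_rot'],s['wrist_force'],s['width']*85.4)
z=np.load('pics/wrist0.npz');c=pickle.load(open('pics/wrist0.pkl','rb'));P=cloud(z['d'],c)
reg=(abs(P[...,0]-.67)<.09)&(P[...,1]<-.01)&(P[...,1]>-.25)
for lo,hi in((.006,.014),(.052,.063),(.0625,.072)):
    m=((P[...,2]>lo)&(P[...,2]<hi)&reg).astype(np.uint8)
    q=P[m>0];r=cv2.minAreaRect((q[:,:2]*1000).astype(np.float32))
    print(lo,len(q),'rect',np.round(r[0],1),np.round(r[1],1),round(r[2],1),'z',np.median(q[:,2])*1000, 'y',q[:,1].min(),q[:,1].max())
m=((P[...,2]>.052)&(P[...,2]<.063)&reg)
# edges: per row of y
q=P[m]; mids=[]
for y in np.arange(-.2,-.035,.01):
    g=q[abs(q[:,1]-y)<.005]; mids.append((y,g[:,0].min(),g[:,0].max()))
mids=np.array(mids);print(np.round((mids[:,2]-mids[:,1])*1000,1))
f=np.polyfit(mids[:,0],mids[:,1:].mean(1),1);print('yaw',np.degrees(np.arctan(-f[0])),'x at y=-.129',np.polyval(f,-.129))
E
```

```text
[0.50291083 0.26620363 0.20313317] [-179.9377746    -0.28112278    7.00477034] [ 0.63458277  0.26089909 -7.42937195] 38.88874018050138
0.006 4373 rect [ 670.2 -129. ] [ 90.6 210.8] 7.2 z 8.732854556843971 y -0.23864541754908156 -0.01963290402006654
0.052 4995 rect [ 670.7 -123.4] [ 67.4 190.4] 6.7 z 58.53385550212603 y -0.22118840104083246 -0.026977759246047353
0.0625 322 rect [ 681.9 -221.2] [67.4 12.6] 6.0 z 64.7118184164128 y -0.22629873580314439 -0.2123558670522435
[41.7 41.2 41.2 40.7 41.6 41.2 41.7 42.7 42.3 43.1 42.9 41.2 42.  41.6
 42.5 42.  41.6]
yaw 7.124124068677116 x at y=-.129 0.6699912625740626
```

Rail centre (670.2,-129) mm, yaw 7.1°, sizes all match (foot 90.6×211, head 41.7 wide). I'm moving to a pre-insertion pose beyond the open end, still high.

>>> play_rows(
  rows=[
    {"linear": [20,40,5],"dr": [0,0,0],"grip": 30},
    {"linear": [40,80,15],"dr": [0,0,0],"grip": 30},
    {"linear": [60,120,25],"dr": [0,0,0],"grip": 30},
    {"linear": [78,160,35],"dr": [0,0,0],"grip": 30},
    {"linear": [95,200,45],"dr": [0,0,0],"grip": 30},
    {"linear": [110,230,53],"dr": [0,0,0],"grip": 30},
    {"linear": [117,248,53],"dr": [0,0,0],"grip": 30},
    {"linear": [119,252.5,53],"dr": [0,0,0],"grip": 30},
  ],
)

```text
time: 4.3
position: [0.6496, 0.0274, 0.1444]
eef_rot: [-180.0, 0.2, 6.9]
wrist_force: [-0.5, -0.1, -6.4]
width: 0.454
```

>>> play_rows(
  rows=[
    {"linear": [0,0,0],"dr": [0,0,0],"grip": 30},
    {"linear": [0,0,0],"dr": [0,0,0],"grip": 30},
    {"linear": [0,0,0],"dr": [0,0,0],"grip": 30},
  ],
)

```text
time: 4.6
position: [0.6499, 0.0311, 0.1474]
eef_rot: [-180.0, 0.0, 7.1]
wrist_force: [-0.1, 0.4, -5.9]
width: 0.457
```

```bash
python3 - <<'E'
from h import *
import pickle
s=sensors.sense();print(s['time'],s['position'],s['eef_rot'],s['wrist_force'])
p,d,c=cap('wrist');save(p,'w2');np.savez('pics/w2.npz',p=p,d=d);pickle.dump(c,open('pics/w2.pkl','wb'))
P=cloud(d,c)
T=(P-s['position'])@R.from_euler('xyz',s['eef_rot'],degrees=True).as_matrix()*1000 # tool coords, mm
np.savez('pics/w2t.npz',T=T,P=P)
# dial (white disc) & body top in tool coords
for nm,lo,hi,bx in(('block',-30,-12,(-25,25)),('dial',-3,8,(25,110)),('body',15,32,(-60,60))):
    m=((T[...,2]>lo)&(T[...,2]<hi)&(T[...,0]>bx[0])&(T[...,0]<bx[1])&(abs(T[...,1])<40)).astype(np.uint8)
    cs,_=cv2.findContours(m,cv2.RETR_EXTERNAL,cv2.CHAIN_APPROX_NONE)
    for k in cs:
        if cv2.contourArea(k)<300: continue
        q=np.array([T[v,u] for u,v in k[:,0]]);r=cv2.minAreaRect(q[:,:2].astype(np.float32))
        print(nm,cv2.contourArea(k),'px',np.round(k[:,0].mean(0)),np.round(r[0],1),np.round(r[1],1),round(r[2],1),'z',np.median(q[:,2]),'x',q[:,0].min(),q[:,0].max())
reg=(abs(P[...,0]-.67)<.09)&(P[...,1]<-.01)&(P[...,1]>-.25)
for lo,hi in((.006,.014),(.052,.063)):
    q=P[(P[...,2]>lo)&(P[...,2]<hi)&reg]
    if len(q)>100:
        r=cv2.minAreaRect((q[:,:2]*1000).astype(np.float32));print(lo,len(q),np.round(r[0],1),np.round(r[1],1),round(r[2],1),np.median(q[:,2]))
E
```

```text
4.6 [0.64986516 0.03110135 0.14735518] [-1.79973113e+02  1.37117778e-02  7.09001654e+00] [-0.06683114  0.36140269 -5.94042807]
block 5966.0 px [280. 300.] [-0.1  0.3] [66.7 27.4] 89.9 z -15.478455077270254 x -13.794620057489817 13.666068519469771
dial 6412.0 px [280. 173.] [51.   0.4] [40.9 40.9] 34.4 z 5.930496657851309 x 30.66404982318876 71.65946958058477
body 340.5 px [286. 335.] [-48.9   3.7] [17.3 28.7] 9.5 z 18.50234240597776 x -59.77976620674861 -40.33810783251216
body 1923.5 px [239. 231.] [ 15.1 -19.9] [23.7 34.6] 90.0 z 24.548292246242976 x -2.1780017570431447 32.404029259775186
body 1930.0 px [321. 230.] [15.2 20.8] [23.6 34.7] 89.9 z 24.671336804695507 x -2.1448780884011063 32.502542905015936
0.006 7974 [ 670.  -128.4] [ 90.9 208.6] 7.7 0.00879294575007078
0.052 9997 [ 668.1 -116.5] [ 42.7 174.2] 7.3 0.058537656887485134
```

View pics/w2.png

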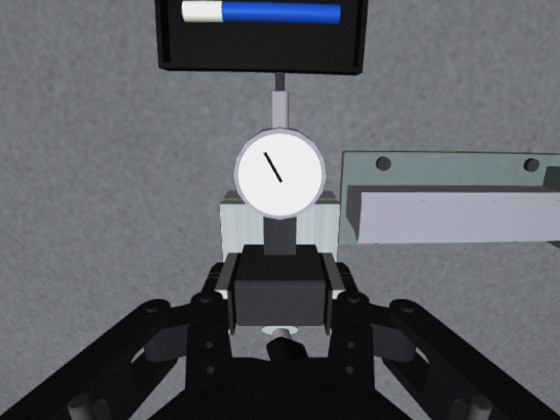

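w2: the carriage hangs square in the jaws, with dial centre (280,173), block (280,300), and the rail's open end at about (360,215) px on the right. In the tool frame the carriage origin is (-1.8,+0.4) mm, underside 52 mm below the TCP. So I shift +1.7 mm in tool x, go down 52 mm, then slide.

>>> play_rows(
  rows=[
    {"linear": [1.7,0,20],"dr": [0,0,0],"grip": 30},
    {"linear": [1.7,0,40],"dr": [0,0,0],"grip": 30},
    {"linear": [1.7,0,52],"dr": [0,0,0],"grip": 30},
    {"linear": [1.7,0,52],"dr": [0,0,0],"grip": 30},
    {"linear": [1.7,0,52],"dr": [0,0,0],"grip": 30},
    {"linear": [1.7,0,52],"dr": [0,0,0],"grip": 30},
  ],
)

```text
time: 5.25
position: [0.6532, 0.0299, 0.0969]
eef_rot: [180.0, -0.1, 7.0]
wrist_force: [-0.4, -0.3, -6.2]
width: 0.459
```

```bash
python3 - <<'E'
from h import *
import pickle
s=sensors.sense();print(s['time'],s['position'],s['eef_rot'],s['wrist_force'])
t=np.radians(7.15);r=s['position'][:2]*1000-[669.9,-129];print('lat',r@[np.cos(t),np.sin(t)],'along',r@[-np.sin(t),np.cos(t)])
p,d,c=cap('wrist');save(p,'w3')
P=cloud(d,c);T=(P-s['position'])@R.from_euler('xyz',s['eef_rot'],degrees=True).as_matrix()*1000
# rail head in tool coords by slices along tool y
q=T[(P[...,2]>.055)&(P[...,2]<.063)&(T[...,1]>60)&(T[...,1]<220)&(abs(T[...,0])<40)]
for y in range(60,215,15):
    g=q[abs(q[:,1]-y)<4]
    if len(g)>10: print(y,len(g),np.round([g[:,0].min(),g[:,0].max(),g[:,0].max()+g[:,0].min(),np.median(g[:,2])],1))
E
```

```text
5.25 [0.65316108 0.02992047 0.09685811] [ 1.79972537e+02 -1.40599122e-01  7.01459032e+00] [-0.40649504 -0.3362754  -6.24918762]
lat 3.1716679236141903 along 159.76810362043827
60 422 [-24.1  17.6  -6.5  38.4]
75 777 [-24.2  17.8  -6.4  38.4]
90 767 [-24.   17.7  -6.3  38.3]
105 739 [-24.5  17.8  -6.7  38.4]
120 728 [-23.9  17.6  -6.3  38.3]
135 716 [-24.1  17.6  -6.5  38.3]
150 680 [-24.3  18.3  -6.   38.4]
165 648 [-23.5  18.   -5.5  38.3]
180 331 [-23.1  17.9  -5.2  38.3]
```

View pics/w3.png

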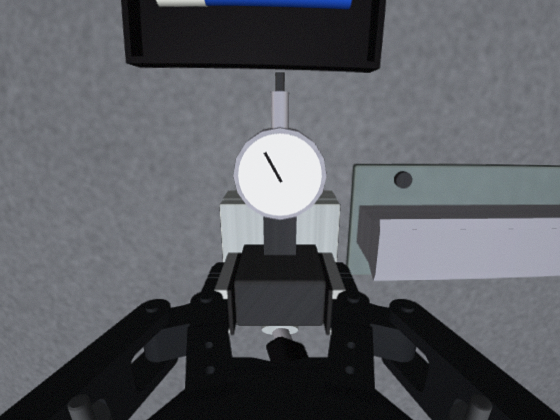

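Parallel to the rail. Its centre is at tool x=-3.2, the carriage at -1.9, and the vertical gap is 3.8 mm of 5. I correct by (-1.3, 0, +1.2), then slide along +tool y.

>>> play_rows(
  rows=[
    {"linear": [-1.3,0,1.2],"dr": [0,0,0],"grip": 30},
    {"linear": [-1.3,10,1.2],"dr": [0,0,0],"grip": 30},
    {"linear": [-1.3,20,1.2],"dr": [0,0,0],"grip": 30},
    {"linear": [-1.3,30,1.2],"dr": [0,0,0],"grip": 30},
    {"linear": [-1.3,37,1.2],"dr": [0,0,0],"grip": 30},
    {"linear": [-1.3,42,1.2],"dr": [0,0,0],"grip": 30},
    {"linear": [-1.3,47,1.2],"dr": [0,0,0],"grip": 30},
    {"linear": [-1.3,50,1.2],"dr": [0,0,0],"grip": 30},
  ],
)

```text
time: 6.1
position: [0.657, -0.0205, 0.094]
eef_rot: [-180.0, 0.0, 7.0]
wrist_force: [-0.1, 0.5, -6.0]
width: 0.457
```

>>> play_rows(
  rows=[
    {"linear": [0,10,0],"dr": [0,0,0],"grip": 30},
    {"linear": [0,20,0],"dr": [0,0,0],"grip": 30},
    {"linear": [0,35,0],"dr": [0,0,0],"grip": 30},
    {"linear": [0,50,0],"dr": [0,0,0],"grip": 30},
    {"linear": [0,60,0],"dr": [0,0,0],"grip": 30},
    {"linear": [0,65,0],"dr": [0,0,0],"grip": 30},
  ],
)

```text
time: 6.7
position: [0.665, -0.0864, 0.0942]
eef_rot: [180.0, -0.0, 6.9]
wrist_force: [0.5, 0.4, -6.3]
width: 0.458
```

>>> play_rows(
  rows=[
    {"linear": [0,15,0],"dr": [0,0,0],"grip": 30},
    {"linear": [0,30,0],"dr": [0,0,0],"grip": 30},
    {"linear": [0,45,0],"dr": [0,0,0],"grip": 30},
    {"linear": [0,60,0],"dr": [0,0,0],"grip": 30},
    {"linear": [0,72,0],"dr": [0,0,0],"grip": 30},
    {"linear": [0,82,0],"dr": [0,0,0],"grip": 30},
    {"linear": [0,88,0],"dr": [0,0,0],"grip": 30},
    {"linear": [0,90,0],"dr": [0,0,0],"grip": 30},
  ],
)

```text
time: 7.5
position: [0.6759, -0.1745, 0.094]
eef_rot: [-180.0, -0.0, 7.0]
wrist_force: [2.0, 0.1, -6.0]
width: 0.453
```

>>> play_rows(
  rows=[
    {"linear": [0,2,0.5],"dr": [0,0,0],"grip": 30},
    {"linear": [0,4,0.8],"dr": [0,0,0],"grip": 30},
    {"linear": [0,6,0.8],"dr": [0,0,0],"grip": 30},
    {"linear": [0,7,0.8],"dr": [0,0,0],"grip": 30},
    {"linear": [0,8,0.8],"dr": [0,0,0],"grip": 30},
    {"linear": [0,8,0.8],"dr": [0,0,0],"grip": 30},
  ],
)

```text
time: 8.1
position: [0.6768, -0.1818, 0.0933]
eef_rot: [180.0, 0.0, 7.0]
wrist_force: [0.2, -0.5, -6.0]
width: 0.457
```

>>> play_rows(
  rows=[
    {"linear": [0,1,0.5],"dr": [0,0,0],"grip": 30},
    {"linear": [0,2,0.8],"dr": [0,0,0],"grip": 30},
    {"linear": [0,3,0.8],"dr": [0,0,0],"grip": 30},
    {"linear": [0,3.5,0.8],"dr": [0,0,0],"grip": 30},
    {"linear": [0,4,0.8],"dr": [0,0,0],"grip": 30},
    {"linear": [0,4,0.8],"dr": [0,0,0],"grip": 30},
  ],
)

```text
time: 8.7
position: [0.6775, -0.1843, 0.0931]
eef_rot: [-179.9, -0.0, 7.0]
wrist_force: [-1.5, 7.5, -0.3]
width: 0.458
```

```bash
python3 - <<'E'
from h import *
s=sensors.sense();print(s['time'],s['position'],s['wrist_force'])
t=np.radians(7.1);r=s['position'][:2]*1000-[670.2,-129];print('lat',r@[np.cos(t),np.sin(t)],'along',r@[-np.sin(t),np.cos(t)])
E
```

```text
8.7 [ 0.67753092 -0.18428051  0.09314687] [-1.46031977  7.46008439 -0.33517181]
lat 0.4419544406531043 along -55.7627281356811
```

Contact with the stop (7.5 N; along = -55.8, expected -56), and the weight is now on the rail. I push a little more firmly, release and rise.

>>> play_rows(
  rows=[
    {"linear": [0,1,0],"dr": [0,0,0],"grip": 30},
    {"linear": [0,2,0],"dr": [0,0,0],"grip": 30},
    {"linear": [0,2,0],"dr": [0,0,0],"grip": 30},
  ],
)

```text
time: 9.0
position: [0.6775, -0.1845, 0.0932]
eef_rot: [-179.7, 0.0, 7.1]
wrist_force: [-3.8, 11.2, 4.2]
width: 0.454
```

>>> play_rows(
  rows=[
    {"linear": [0,-1,-0.5],"dr": [0,0,0],"grip": 60},
    {"linear": [0,-1,-0.5],"dr": [0,0,0],"grip": 60},
    {"linear": [0,-1,-0.5],"dr": [0,0,0],"grip": 60},
    {"linear": [0,-1,-10],"dr": [0,0,0],"grip": 60},
    {"linear": [0,-1,-40],"dr": [0,0,0],"grip": 60},
    {"linear": [0,-1,-80],"dr": [0,0,0],"grip": 60},
    {"linear": [0,-1,-110],"dr": [0,0,0],"grip": 60},
    {"linear": [0,-1,-110],"dr": [0,0,0],"grip": 60},
  ],
)

```text
time: 9.8
position: [0.6807, -0.1885, 0.2109]
eef_rot: [179.7, -0.6, 7.0]
wrist_force: [0.4, -0.1, 2.1]
width: 0.705
```

>>> play_rows(
  rows=[
    {"linear": [-25,-1,0],"dr": [0,8,0],"grip": 60},
    {"linear": [-50,-2,0],"dr": [0,16,0],"grip": 60},
    {"linear": [-75,-3,10],"dr": [0,24,0],"grip": 60},
    {"linear": [-95,-3,25],"dr": [0,32,0],"grip": 60},
    {"linear": [-108,-3,45],"dr": [0,35,0],"grip": 60},
    {"linear": [-108,-3,52],"dr": [0,35,0],"grip": 60},
    {"linear": [-108,-3,52],"dr": [0,35,0],"grip": 60},
    {"linear": [-108,-3,52],"dr": [0,35,0],"grip": 60},
  ],
)

```text
time: 10.6
position: [0.5717, -0.1979, 0.1525]
eef_rot: [179.9, -35.1, 7.1]
wrist_force: [0.8, 0.8, 0.6]
width: 0.705
```

```bash
python3 - <<'E'
from h import *
s=sensors.sense();print(s['time'],s['position'],s['eef_rot'],s['joint_pos'],s['wrist_force'])
p,d,c=cap('wrist');save(p,'w4')
P=cloud(d,c);M=R.from_euler('xyz',s['eef_rot'],degrees=True).as_matrix();T=(P-s['position'])@M*1000
t=np.radians(7.1);Rr=np.array([[np.cos(t),-np.sin(t),0],[np.sin(t),np.cos(t),0],[0,0,1]])
Cc=(P*1000-[677.1,-184.6,41])@Rr   # carriage frame if home
g=np.array([-60,0,50]);n=np.array([-np.sin(np.radians(35)),0,np.cos(np.radians(35))])
h=(Cc-g)@n; lat=np.linalg.norm((Cc-g)-h[...,None]*n,axis=-1)
m=(lat<24)&(h>1)&(h<16)&(p.max(-1)<90)
q=T[m];print(m.sum(),'h max',np.percentile(h[m],[50,98]))
r=cv2.minAreaRect(q[:,:2].astype(np.float32));print('wing rect in tool',r,'z',np.median(q[:,2]));
vv,uu=np.nonzero(m);print('px',uu.mean(),vv.mean())
# block top in carriage frame
b=Cc[(abs(Cc[...,0])<20)&(abs(Cc[...,1])<30)&(Cc[...,2]>64)&(Cc[...,2]<74)];
if len(b)>50: print('block',cv2.minAreaRect(b[:,:2].astype(np.float32)),np.median(b[:,2]))
E
```

```text
10.6 [ 0.57165303 -0.19790138  0.15253979] [179.86097031 -35.07367321   7.09221093] [-39.59118737  -2.21549075 120.79750239  38.19695449  42.33144443
  18.89902125] [0.81672939 0.8095191  0.55953094]
811 h max [6.79868529 9.21920825]
wing rect in tool ((4.154130935668945, 9.586999893188477), (13.658576011657715, 33.35023498535156), 62.131568908691406) z 70.18370319758408
px 292.18249075215783 219.2996300863132
block ((-2.0141286849975586, -0.14995765686035156), (24.071372985839844, 40.19112777709961), 0.7158777713775635) 67.40599907580359
```

View pics/w4.png

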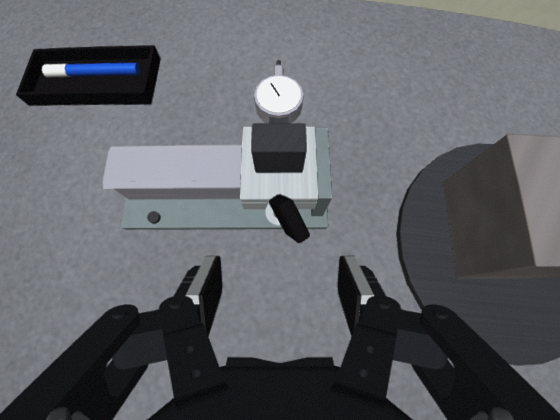

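Carriage is home in this view: block at y offset -0.15 mm, at (279,147) px. The wing runs (278,200)–(303,238) px, which is off-centre from the boss at (280,213), so I take a closer crop.

```bash
python3 - <<'E'
from h import *
s=sensors.sense()
p,d,c=cap('wrist')
P=cloud(d,c);M=R.from_euler('xyz',s['eef_rot'],degrees=True).as_matrix();T=(P-s['position'])@M*1000
a,b=255,180
cv2.imwrite('pics/c4.png',cv2.resize(cv2.cvtColor(p[b:b+70,a:a+75],cv2.COLOR_RGB2BGR),None,fx=8,fy=8,interpolation=cv2.INTER_NEAREST))
for v in range(192,248,5): print(v,[tuple(np.round(T[v,u]).astype(int)) for u in range(268,312,6)])
E
```

```text
192 [(np.int64(14), np.int64(-9), np.int64(113)), (np.int64(14), np.int64(-4), np.int64(113)), (np.int64(14), np.int64(1), np.int64(112)), (np.int64(14), np.int64(6), np.int64(112)), (np.int64(14), np.int64(11), np.int64(114)), (np.int64(14), np.int64(16), np.int64(112)), (np.int64(14), np.int64(21), np.int64(113)), (np.int64(14), np.int64(26), np.int64(113))]
197 [(np.int64(10), np.int64(-9), np.int64(111)), (np.int64(16), np.int64(-4), np.int64(89)), (np.int64(18), np.int64(1), np.int64(83)), (np.int64(19), np.int64(5), np.int64(80)), (np.int64(11), np.int64(11), np.int64(110)), (np.int64(10), np.int64(16), np.int64(110)), (np.int64(10), np.int64(21), np.int64(110)), (np.int64(10), np.int64(25), np.int64(110))]
202 [(np.int64(7), np.int64(-9), np.int64(108)), (np.int64(15), np.int64(-3), np.int64(80)), (np.int64(18), np.int64(1), np.int64(72)), (np.int64(18), np.int64(5), np.int64(70)), (np.int64(18), np.int64(9), np.int64(71)), (np.int64(4), np.int64(16), np.int64(116)), (np.int64(4), np.int64(21), np.int64(117)), (np.int64(4), np.int64(26), np.int64(118))]
207 [(np.int64(5), np.i
[... 2539 characters left out ...]
64(154)), (np.int64(-50), np.int64(-5), np.int64(154)), (np.int64(-50), np.int64(1), np.int64(154)), (np.int64(-50), np.int64(7), np.int64(155)), (np.int64(-49), np.int64(13), np.int64(154)), (np.int64(-12), np.int64(14), np.int64(71)), (np.int64(-50), np.int64(25), np.int64(154)), (np.int64(-50), np.int64(32), np.int64(154))]
247 [(np.int64(-53), np.int64(-11), np.int64(150)), (np.int64(-54), np.int64(-5), np.int64(151)), (np.int64(-53), np.int64(1), np.int64(151)), (np.int64(-53), np.int64(7), np.int64(150)), (np.int64(-53), np.int64(13), np.int64(151)), (np.int64(-54), np.int64(19), np.int64(151)), (np.int64(-54), np.int64(25), np.int64(151)), (np.int64(-53), np.int64(31), np.int64(150))]
```

View pics/c4.png

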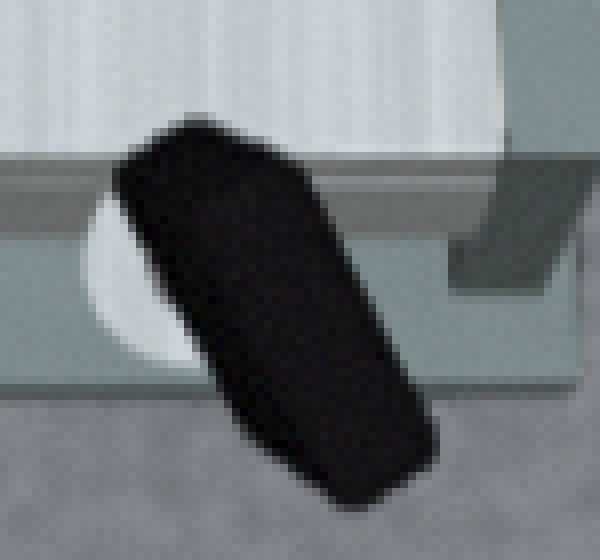

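Crop: wing top face from about (280,197) to (306,240) px and light boss at (276,213). The wing top seems to lean sideways, so I fit planes to its faces to get its true axes.

```bash
cat > wing.py <<'E'
from h import *
def wing(ctr=(-60,0,50),show=True):
    s=sensors.sense();p,d,c=cap('wrist');P=cloud(d,c)
    t=np.radians(7.1);Rr=np.array([[np.cos(t),-np.sin(t),0],[np.sin(t),np.cos(t),0],[0,0,1]])
    C=(P*1000-[677.1,-184.6,41])@Rr
    m=(np.linalg.norm(C-np.array(ctr),axis=-1)<32)&(p.max(-1)<75)
    m=cv2.erode(m.astype(np.uint8),np.ones((2,2)))>0
    # local normals
    N=np.full(C.shape,np.nan)
    for v,u in zip(*np.nonzero(m)):
        w=C[v-2:v+3,u-2:u+3][m[v-2:v+3,u-2:u+3]]
        if len(w)<12: continue
        w=w-w.mean(0);S=np.linalg.svd(w,full_matrices=False);
        if S[1][2]/np.sqrt(len(w))>1.2: continue
        n=S[2][2];N[v,u]=n if n@(C[v,u]-(np.array(c['eye'])*1000-[677.1,-184.6,41])@Rr)<0 else -n
    ok=m&~np.isnan(N[...,0]);n=N[ok].astype(np.float32);q=C[ok]
    _,lab,cen=cv2.kmeans(n,3,None,(3,50,1e-4),5,cv2.KMEANS_PP_CENTERS)
    print(s['time'],'n pts',m.sum(),len(n))
    for k in range(3):
        g=q[lab[:,0]==k]
        # robust plane
        for _ in range(4):
            mu=g.mean(0);nn=np.linalg.svd(g-mu,full_matrices=False)[2][2];r=(g-mu)@nn;g=g[abs(r)<max(1,2*r.std())]
        nn=nn*np.sign(nn@cen[k]);print(len(g),'normal',np.round(nn,2),'ctr',np.round(mu,1),'rms',round(r.std(),2))
    print('all dark ctr',C[m].mean(0));return C,m,p
E
python3 -c "
from wing import *
wing()"
```

```text
10.7 n pts 934 926
449 normal [-0.43 -0.39  0.82] ctr [-62.2 -12.   57. ] rms 0.49
304 normal [-0.58  0.81  0.09] ctr [-61.2  -4.1  52.6] rms 0.41
110 normal [0.67 0.45 0.59] ctr [-48.1  -1.1  59.8] rms 0.4
all dark ctr [-60.20774868  -8.0650367   55.779601  ]
```

Plane fits (rms <0.5 mm) show the wing frame equals the nominal leaning frame turned about the **vertical** by about 36°. That is not a turn about the leaning axis: z=(-.43,-.39,.82), thin=(-.58,.81,.09). I'll grip it where it really is, turn a little, and look at how it actually moves. First I need the move and the clearance to the cube.

```bash
cat > go.py <<'E'
from h import *
t=np.radians(7.1);Rr=R.from_euler('z',7.1,degrees=True).as_matrix();O=np.array([677.1,-184.6,41])
def frame(phi): # tool axes (cols) in carriage frame: nominal 35deg lean turned phi about vertical
    a=np.radians(35);B=np.array([[np.cos(a),0,np.sin(a)],[0,-1,0],[np.sin(a),0,-np.cos(a)]])
    return R.from_euler('z',phi,degrees=True).as_matrix()@B
def delta(F,tcp_c):
    s=sensors.sense();M=R.from_euler('xyz',s['eef_rot'],degrees=True).as_matrix()
    w=Rr@np.array(tcp_c)+O
    lin=M.T@(w-s['position']*1000);rv=R.from_matrix(M.T@Rr@F).as_rotvec(degrees=True)
    print('t',s['time'],'target world',np.round(w,1),'linear',np.round(lin,1),'dr',np.round(rv,1),'joints',np.round(s['joint_pos'],1),'F',np.round(s['wrist_force'],1))
    return lin,rv
E
python3 - <<'E'
from go import *
import pickle
F=frame(36);c=np.array([-58,-8,50.]);delta(F,c-58*F[:,2]);delta(F,c+2*F[:,2])
z=np.load('pics/scene0.npz');k=pickle.load(open('pics/scene0.pkl','rb'));P=cloud(z['d'],k)
q=P[230:335,95:212].reshape(-1,3);g=q[q[:,2]>.09];print('cube top',cv2.minAreaRect((g[:,:2]*1000).astype(np.float32)),g[:,2].max())
E
```

```text
t 10.75 target world [ 596.2 -222.4  138.5] linear [ 9.2 27.8 23.7] dr [ 20.8  -0.1 -29.4] joints [-39.6  -2.2 120.8  38.2  42.3  18.8] F [ 0.3 -0.4 -0.3]
t 10.75 target world [ 621.4 -198.9   89.4] linear [ 3.8  7.5 79.9] dr [ 20.8  -0.1 -29.4] joints [-39.6  -2.2 120.8  38.2  42.3  18.8] F [ 0.3 -0.4 -0.3]
cube top ((914.643310546875, -408.9301452636719), (108.76968383789062, 623.5067749023438), 89.99927520751953) 0.7400216742454778
```

>>> play_rows(
  rows=[
    {"linear": [2,6,3],"dr": [4.2,0,-5.9],"grip": 60},
    {"linear": [4,12,8],"dr": [8.3,0,-11.8],"grip": 60},
    {"linear": [6,18,13],"dr": [12.5,0,-17.6],"grip": 60},
    {"linear": [8,24,18],"dr": [16.6,0,-23.5],"grip": 60},
    {"linear": [9.2,27.8,23.7],"dr": [20.8,0,-29.4],"grip": 60},
    {"linear": [9.2,27.8,23.7],"dr": [20.8,0,-29.4],"grip": 50},
    {"linear": [9.2,27.8,23.7],"dr": [20.8,0,-29.4],"grip": 45},
    {"linear": [9.2,27.8,23.7],"dr": [20.8,0,-29.4],"grip": 45},
  ],
)

```text
time: 11.55
position: [0.5942, -0.2212, 0.1365]
eef_rot: [-179.8, -35.0, 42.8]
wrist_force: [1.2, -0.6, -0.1]
width: 0.526
```

```bash
python3 - <<'E'
from go import *
import pickle
from wing import wing
k=pickle.load(open('pics/scene0.pkl','rb'));print('cube top',onplane(k,[[153,262]],.112))
C,m,p=wing((-60,-5,50));save(p,'w5')
F=frame(36);c=np.array([-58,-8,50.]);delta(F,c+2*F[:,2])
E
```

```text
cube top [[ 0.66386233 -0.40982369  0.112     ]]
11.55 n pts 979 977
212 normal [-0.13 -0.7   0.71] ctr [-59.2 -14.3  56.9] rms 0.6
501 normal [-0.5  -0.28  0.82] ctr [-63.2 -10.9  56.7] rms 0.49
166 normal [0.66 0.46 0.59] ctr [-47.7  -1.5  59.7] rms 0.4
all dark ctr [-59.48124838  -9.88708609  57.29075482]
t 11.6 target world [ 621.4 -198.9   89.4] linear [ 1.6  2.5 58.9] dr [-0.1 -0.  -0.2] joints [-44.8  16.2 102.4  39.   65.9 -15.6] F [-0.5 -0.1  0.2]
```

View pics/w5.png

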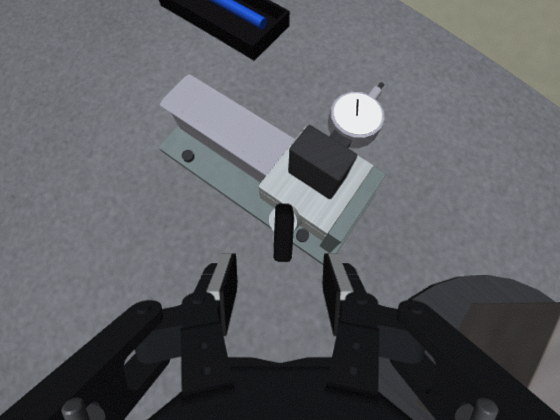

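The wing now stands upright in the image, centred at (284,232) between the jaws, so the frame is confirmed. Approach and pinch gently.

>>> play_rows(
  rows=[
    {"linear": [1.6,2.5,20],"dr": [0,0,0],"grip": 45},
    {"linear": [1.6,2.5,35],"dr": [0,0,0],"grip": 45},
    {"linear": [1.6,2.5,48],"dr": [0,0,0],"grip": 45},
    {"linear": [1.6,2.5,56],"dr": [0,0,0],"grip": 40},
    {"linear": [1.6,2.5,57],"dr": [0,0,0],"grip": 35},
    {"linear": [1.6,2.5,57],"dr": [0,0,0],"grip": 30},
  ],
  force=25,
)

```text
time: 12.2
position: [0.6207, -0.2002, 0.0905]
eef_rot: [-179.8, -35.0, 42.9]
wrist_force: [-0.7, -1.2, 0.4]
width: 0.349
```

>>> play_rows(
  rows=[
    {"linear": [0,0,0],"dr": [0,0,0],"grip": 20},
    {"linear": [0,0,0],"dr": [0,0,0],"grip": 14},
    {"linear": [0,0,0],"dr": [0,0,0],"grip": 9},
    {"linear": [0,0,0],"dr": [0,0,0],"grip": 9},
    {"linear": [0,0,0],"dr": [0,0,0],"grip": 9},
    {"linear": [0,0,0],"dr": [0,0,0],"grip": 9},
  ],
  force=25,
)

```text
time: 12.8
position: [0.6203, -0.2003, 0.0908]
eef_rot: [-179.8, -35.1, 42.9]
wrist_force: [-5.6, 1.2, 4.3]
width: 0.135
```

```bash
cat > arc.py <<'E'
from go import *
import sys
# rows turning about axis (point p, dir n, carriage frame) by steps deg
def arc(p,n,angs):
    s=sensors.sense();M=R.from_euler('xyz',s['eef_rot'],degrees=True).as_matrix()
    x=Rr.T@(s['position']*1000-O);p=np.array(p,float);n=np.array(n,float);n/=np.linalg.norm(n)
    print('tcp in carriage',np.round(x,1),'F',np.round(s['wrist_force'],1),'tool-z carriage',np.round(Rr.T@M[:,2],3))
    for a in angs:
        Q=R.from_rotvec(n*a,degrees=True).as_matrix()
        d=M.T@Rr@(p+Q@(x-p)-x);rv=R.from_matrix(M.T@Rr@Q@Rr.T@M).as_rotvec(degrees=True)
        print(a,np.round(d,1),np.round(rv,1))
E
python3 - <<'E'
from arc import *
arc((-48,0,0),(0,0,1),[-4,-8,-12])
E
```

```text
tcp in carriage [-58.3  -8.6  49.8] F [-5.6  1.2  4.3] tool-z carriage [ 0.463  0.339 -0.819]
-4 [-0.  -0.9 -0. ] [-2.3  0.   3.3]
-8 [-0.  -1.9  0. ] [-4.6  0.   6.5]
-12 [ 0.1 -2.8  0.1] [-6.9  0.   9.8]
```

>>> play_rows(
  rows=[
    {"linear": [0,-0.5,0],"dr": [-1.2,0,1.7],"grip": 9},
    {"linear": [0,-0.9,0],"dr": [-2.3,0,3.3],"grip": 9},
    {"linear": [0,-1.4,0],"dr": [-3.5,0,4.9],"grip": 9},
    {"linear": [0,-1.9,0],"dr": [-4.6,0,6.5],"grip": 9},
    {"linear": [0,-2.4,0],"dr": [-5.8,0,8.2],"grip": 9},
    {"linear": [0,-2.8,0],"dr": [-6.9,0,9.8],"grip": 9},
    {"linear": [0,-2.8,0],"dr": [-6.9,0,9.8],"grip": 9},
    {"linear": [0,-2.8,0],"dr": [-6.9,0,9.8],"grip": 9},
  ],
  force=25,
)

```text
time: 13.6
position: [0.6185, -0.1969, 0.0904]
eef_rot: [-179.7, -35.0, 30.9]
wrist_force: [-0.7, 6.0, 1.6]
width: 0.134
```

```bash
python3 - <<'E'
from arc import *
s=sensors.sense();print(s['ft_torque'],s['width'])
arc((-48,0,0),(0,0,1),[-12,-24])
arc((-48,0,0),(-.574,0,.819),[-12,-24])
from wing import wing
wing((-60,-5,50))
E
```

```text
[1.55998664 0.76859836 1.22761583] 0.13438031498131153
tcp in carriage [-59.7  -5.   49.4] F [-0.7  6.   1.6] tool-z carriage [ 0.523  0.236 -0.819]
-12 [ 0.3 -2.6  0.2] [-6.9  0.1  9.8]
-24 [ 1.  -5.1  0.7] [-13.8   0.1  19.6]
tcp in carriage [-59.7  -5.   49.4] F [-0.7  6.   1.6] tool-z carriage [ 0.523  0.236 -0.819]
-12 [-2.6  3.  -0.8] [-0.5  2.8 11.6]
-24 [-5.8  5.4 -1.6] [-1.   5.7 23.3]
13.6 n pts 3381 3320
1226 normal [0.63 0.29 0.72] ctr [-54.3  -3.5  59.6] rms 4.34
567 normal [-0.57  0.69  0.44] ctr [-63.4  -7.8  61.8] rms 1.58
1211 normal [ 0.04 -0.9   0.43] ctr [-64.8  -7.6  58.5] rms 1.76
all dark ctr [-60.78083016  -6.14221697  59.45362766]
```

Ambiguous forces (6 N). I release, back off and look at what the 12° turn did.

>>> play_rows(
  rows=[
    {"linear": [0,0,0],"dr": [0,0,0],"grip": 40},
    {"linear": [0,0,0],"dr": [0,0,0],"grip": 40},
    {"linear": [0,0,-10],"dr": [0,0,0],"grip": 40},
    {"linear": [0,0,-35],"dr": [0,0,0],"grip": 45},
    {"linear": [0,0,-57],"dr": [0,0,0],"grip": 45},
    {"linear": [0,0,-57],"dr": [0,0,0],"grip": 45},
    {"linear": [0,0,-57],"dr": [0,0,0],"grip": 45},
  ],
)

```text
time: 14.35
position: [0.5911, -0.2165, 0.1382]
eef_rot: [-180.0, -35.0, 30.9]
wrist_force: [0.1, 0.2, 0.2]
width: 0.524
```

```bash
python3 - <<'E'
from wing import *
C,m,p=wing((-60,-5,50));save(p,'w6')
b=C[(abs(C[...,0])<20)&(abs(C[...,1])<30)&(C[...,2]>64)&(C[...,2]<74)]
print('block',cv2.minAreaRect(b[:,:2].astype(np.float32)))
E
```

```text
14.35 n pts 1033 1021
250 normal [-0.53  0.8   0.26] ctr [-62.   -3.9  56.2] rms 0.64
540 normal [-0.42 -0.41  0.81] ctr [-61.6 -10.4  56.8] rms 0.56
144 normal [0.73 0.34 0.59] ctr [-46.2  -1.2  59.7] rms 0.38
all dark ctr [-59.193001    -7.39174719  56.78260663]
block ((-1.4227256774902344, 0.6064319610595703), (40.14639663696289, 24.158063888549805), 88.59087371826172)
```

View pics/w6.png

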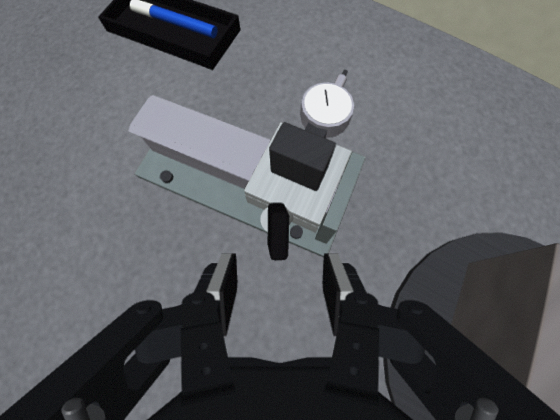

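w6: the wing moved with the jaws, at (278,231) px and still nearly aligned. To tell the axis properly I fit the wing's known box (34×12×26 mm) to its depth points.

```bash
cat > box.py <<'E'
from h import *
from scipy.optimize import least_squares
Rr=R.from_euler('z',7.1,degrees=True).as_matrix();O=np.array([677.1,-184.6,41])
def nominal(phi): # wing frame (x,y,z cols): leaning frame turned phi about vertical
    return R.from_euler('z',phi,degrees=True)*R.from_euler('y',-35,degrees=True)
def fit(ctr,phi,save=None):
    p,d,c=cap('wrist')
    if save: np.savez(save,p=p,d=d)
    C=(cloud(d,c)*1000-O)@Rr;ctr=np.array(ctr,float);R0=nominal(phi)
    w=R0.inv().apply((C-ctr).reshape(-1,3)).reshape(C.shape)
    m=(abs(w[...,0])<24)&(abs(w[...,1])<17)&(w[...,2]>-12)&(w[...,2]<18)&(p.max(-1)<75)
    m=cv2.erode(m.astype(np.uint8),np.ones((2,2)))>0;q=C[m]
    def res(v):
        Q=R0*R.from_rotvec(v[3:]);l=Q.inv().apply(q-ctr-v[:3])-[0,0,-3];e=abs(l)-[17,6,13]
        return np.where((e<0).all(1),e.max(1),np.linalg.norm(np.maximum(e,0),axis=1))
    s=least_squares(res,np.zeros(6),loss='soft_l1',f_scale=.5);Q=R0*R.from_rotvec(s.x[3:])
    r=res(s.x);A=Q.as_matrix()
    print(len(q),'rms',round(float(np.sqrt(np.median(r**2))),2),'ctr',np.round(ctr+s.x[:3],1),'\nx',np.round(A[:,0],3),'y',np.round(A[:,1],3),'z',np.round(A[:,2],3))
    G=(Q*R.from_euler('y',35,degrees=True)) # turn from untwisted
    print('turn from nominal (rotvec deg)',np.round((Q*nominal(0).inv()).as_rotvec(degrees=True),1))
    return ctr+s.x[:3],Q
E
python3 - <<'E'
from box import *
s=sensors.sense();print(s['ft_torque'])
for ph in (24,34,15): fit((-59,-7,50),ph,'pics/w6.npz')
E
```

```text
[-0.15371654  0.19437813  0.03732962]
1022 rms 0.38 ctr [-57.8  -6.5  48.2] 
x [0.769 0.309 0.56 ] y [-0.457  0.878  0.143] z [-0.447 -0.365  0.816]
turn from nominal (rotvec deg) [ 7.9  2.5 27.5]
1038 rms 0.38 ctr [-57.8  -6.4  48.3] 
x [0.769 0.305 0.562] y [-0.457  0.876  0.151] z [-0.447 -0.373  0.813]
turn from nominal (rotvec deg) [ 8.4  2.4 27.5]
1014 rms 0.39 ctr [-57.8  -6.5  48.2] 
x [0.768 0.308 0.561] y [-0.457  0.878  0.144] z [-0.448 -0.367  0.815]
turn from nominal (rotvec deg) [ 8.   2.4 27.5]
```

z is unchanged (-.45,-.37,.815) while x turned 10.6° about it. So the turning axis is the wing's own z, leaning 35° but toward azimuth about 39° from -x. It turned 10.6° clockwise freely. Re-grip aligned and turn about tool z.

```bash
python3 - <<'E'
from go import *
x=np.array([.769,.308,.56]);z=np.array([-.447,-.367,.815]);z/=np.linalg.norm(z);x-=z*(x@z);x/=np.linalg.norm(x);y=np.cross(z,x)
F=np.c_[x,-y,-z];c=np.array([-57.8,-6.5,48.2])+1*z
delta(F,c+40*z);delta(F,c-2*z)
E
```

```text
t 14.55 target world [ 604.2 -215.4  122.6] linear [ 1.5  7.7 17.6] dr [ 8.7 -0.8  1.7] joints [-44.   10.9 108.8  40.9  57.9  -6.7] F [ 0.7 -0.4  0.4]
t 14.55 target world [ 620.9 -197.8   88.4] linear [ 1.   1.3 59.1] dr [ 8.7 -0.8  1.7] joints [-44.   10.9 108.8  40.9  57.9  -6.7] F [ 0.7 -0.4  0.4]
```

>>> play_rows(
  rows=[
    {"linear": [1,4,8],"dr": [4.5,-0.4,0.8],"grip": 45},
    {"linear": [1.5,7.7,17],"dr": [8.7,-0.8,1.7],"grip": 45},
    {"linear": [1.3,5.2,34],"dr": [8.7,-0.8,1.7],"grip": 45},
    {"linear": [1.2,3,47],"dr": [8.7,-0.8,1.7],"grip": 40},
    {"linear": [1,1.7,56],"dr": [8.7,-0.8,1.7],"grip": 30},
    {"linear": [1,1.3,58.5],"dr": [8.7,-0.8,1.7],"grip": 25},
    {"linear": [1,1.3,58.5],"dr": [8.7,-0.8,1.7],"grip": 20},
  ],
  force=40,
)

```text
time: 15.25
position: [0.6206, -0.1975, 0.0894]
eef_rot: [-170.0, -34.1, 29.0]
wrist_force: [0.0, -0.7, -0.1]
width: 0.236
```

>>> play_rows(
  rows=[
    {"linear": [0,0,0],"dr": [0,0,0],"grip": 14},
    {"linear": [0,0,0],"dr": [0,0,0],"grip": 8},
    {"linear": [0,0,0],"dr": [0,0,0],"grip": 8},
    {"linear": [0,0,0],"dr": [0,0,0],"grip": 8},
  ],
  force=40,
)

```text
time: 15.65
position: [0.6209, -0.199, 0.0906]
eef_rot: [-170.1, -34.1, 29.0]
wrist_force: [-2.8, 1.1, 3.8]
width: 0.129
```

>>> play_rows(
  rows=[
    {"linear": [0,0,0],"dr": [0,0,5],"grip": 8},
    {"linear": [0,0,0],"dr": [0,0,10],"grip": 8},
    {"linear": [0,0,0],"dr": [0,0,15],"grip": 8},
    {"linear": [0,0,0],"dr": [0,0,20],"grip": 8},
    {"linear": [0,0,0],"dr": [0,0,20],"grip": 8},
  ],
  force=40,
)

```text
time: 16.15
position: [0.6211, -0.1993, 0.0906]
eef_rot: [-158.2, -28.5, 6.4]
wrist_force: [-4.8, -2.4, 4.6]
width: 0.131
```

```bash
cat > st.py <<'E'
from go import *
s=sensors.sense();M=R.from_euler('xyz',s['eef_rot'],degrees=True).as_matrix()
print('t',s['time'],'F tool',np.round(M.T@s['wrist_force'],1),'M tool',np.round(M.T@s['ft_torque'],2),'w',s['width']*85.4,'j',np.round(s['joint_pos'],0),'tcp_c',np.round(Rr.T@(s['position']*1000-O),1),'toolx_c',np.round(Rr.T@M[:,0],2),'toolz_c',np.round(Rr.T@M[:,2],2))
E
python3 st.py
```

```text
t 16.15 F tool [-2.3 -0.7 -6.6] M tool [-0.18 -0.37  0.1 ] w 11.148800933081358 j [-42.  22. 100.  41.  63.  15.] tcp_c [-57.4  -7.7  49.6] toolx_c [ 0.88 -0.01  0.48] toolz_c [ 0.45  0.37 -0.82]
```

Moment about the axis is exactly 0.10 N m (the stated friction) and small otherwise, so the axis is right. Continue.

>>> play_rows(
  rows=[
    {"linear": [0,0,0],"dr": [0,0,6],"grip": 8},
    {"linear": [0,0,0],"dr": [0,0,12],"grip": 8},
    {"linear": [0,0,0],"dr": [0,0,18],"grip": 8},
    {"linear": [0,0,0],"dr": [0,0,24],"grip": 8},
    {"linear": [0,0,0],"dr": [0,0,30],"grip": 8},
    {"linear": [0,0,0],"dr": [0,0,30],"grip": 8},
    {"linear": [0,0,0],"dr": [0,0,30],"grip": 8},
  ],
  force=40,
)

```text
time: 16.85
position: [0.6214, -0.1996, 0.0906]
eef_rot: [-147.5, -14.7, -22.1]
wrist_force: [-2.5, -3.1, 3.8]
width: 0.134
```

```bash
python3 st.py
```

```text
t 16.85 F tool [-0.1  1.1 -5.4] M tool [-0.32  0.03  0.09] w 11.482328121181803 j [-42.  22. 100.  41.  63.  45.] tcp_c [-57.1  -8.   49.6] toolx_c [ 0.84 -0.47  0.25] toolz_c [ 0.45  0.36 -0.82]
```

>>> play_rows(
  rows=[
    {"linear": [0,0,0],"dr": [0,0,3],"grip": 8},
    {"linear": [0,0,0],"dr": [0,0,6],"grip": 8},
    {"linear": [0,0,0],"dr": [0,0,9],"grip": 8},
    {"linear": [0,0,0],"dr": [0,0,9],"grip": 8},
  ],
  force=40,
)

```text
time: 17.25
position: [0.6215, -0.1994, 0.0906]
eef_rot: [-145.8, -9.7, -29.9]
wrist_force: [-1.7, -3.2, 5.1]
width: 0.129
```

```bash
python3 st.py
```

```text
t 17.25 F tool [ 1.   0.2 -6.2] M tool [-0.27  0.28  0.08] w 11.043286268536141 j [-42.  22. 100.  41.  63.  54.] tcp_c [-57.   -7.8  49.6] toolx_c [ 0.79 -0.59  0.17] toolz_c [ 0.45  0.36 -0.82]
```

>>> play_rows(
  rows=[
    {"linear": [0,0,0],"dr": [0,0,2],"grip": 8},
    {"linear": [0,0,0],"dr": [0,0,4],"grip": 8},
    {"linear": [0,0,0],"dr": [0,0,6],"grip": 8},
    {"linear": [0,0,0],"dr": [0,0,6],"grip": 8},
  ],
  force=40,
)

```text
time: 17.65
position: [0.6216, -0.199, 0.0907]
eef_rot: [-145.1, -6.3, -34.8]
wrist_force: [-1.3, -1.0, 5.7]
width: 0.131
```

```bash
python3 st.py
```

```text
t 17.65 F tool [ 0.1 -2.  -5.6] M tool [ 0.02  0.39 -0.1 ] w 11.15464979372631 j [-42.  22. 100.  41.  63.  60.] tcp_c [-56.8  -7.4  49.7] toolx_c [ 0.74 -0.66  0.11] toolz_c [ 0.45  0.37 -0.82]
```

>>> play_rows(
  rows=[
    {"linear": [0,0,0],"dr": [0,0,2],"grip": 8},
    {"linear": [0,0,0],"dr": [0,0,4],"grip": 8},
    {"linear": [0,0,0],"dr": [0,0,4],"grip": 8},
  ],
  force=40,
)

```text
time: 17.95
position: [0.6224, -0.1977, 0.0919]
eef_rot: [-144.7, -4.0, -38.0]
wrist_force: [1.3, 3.2, 8.6]
width: 0.13
```

```bash
python3 st.py
```

```text
t 17.95 F tool [-0.4 -7.7 -5.2] M tool [ 1.15  0.27 -0.58] w 11.098562227886685 j [-42.  22. 100.  41.  63.  64.] tcp_c [-55.9  -6.3  50.9] toolx_c [ 0.7  -0.71  0.07] toolz_c [ 0.45  0.37 -0.81]
```

Reaction moment jumped to -0.58 N m at about 77° total turn (1.35 rad = 77°): the hard end. One more small nudge, then release and back off along the axis.

>>> play_rows(
  rows=[
    {"linear": [0,0,0],"dr": [0,0,2],"grip": 8},
    {"linear": [0,0,0],"dr": [0,0,2],"grip": 8},
  ],
  force=40,
)

```text
time: 18.15
position: [0.6225, -0.1976, 0.0921]
eef_rot: [-144.6, -2.9, -39.6]
wrist_force: [1.5, 4.1, 9.8]
width: 0.128
```

```bash
python3 st.py
```

```text
t 18.15 F tool [-1.  -9.1 -5.7] M tool [ 1.28  0.19 -1.05] w 10.965090202888419 j [-41.  22. 100.  41.  63.  66.] tcp_c [-55.7  -6.2  51.1] toolx_c [ 0.69 -0.73  0.05] toolz_c [ 0.45  0.37 -0.81]
```

>>> play_rows(
  rows=[
    {"linear": [0,0,0],"dr": [0,0,-3],"grip": 20},
    {"linear": [0,0,0],"dr": [0,0,-3],"grip": 40},
    {"linear": [0,0,0],"dr": [0,0,-3],"grip": 40},
    {"linear": [0,0,-10],"dr": [0,0,-3],"grip": 40},
    {"linear": [0,0,-35],"dr": [0,0,-3],"grip": 45},
    {"linear": [0,0,-60],"dr": [0,0,-3],"grip": 45},
    {"linear": [0,0,-70],"dr": [0,0,-3],"grip": 45},
    {"linear": [0,0,-70],"dr": [0,0,-3],"grip": 45},
  ],
)

```text
time: 18.95
position: [0.5934, -0.2296, 0.1489]
eef_rot: [-144.9, -4.6, -37.4]
wrist_force: [0.7, 0.1, -0.3]
width: 0.528
```

```bash
python3 - <<'E'
from box import *
import st
Q=np.array([[.769,.308,.56],[-.457,.877,.145],[-.447,-.367,.815]]).T
# start guess: previous wing turned -67 about its z
import box
Q0=R.from_matrix(Q)*R.from_euler('z',-67,degrees=True)
box.nominal_=box.nominal; box.nominal=lambda ph: Q0 if ph!=0 else box.nominal_(0)
c,q=fit((-57.8,-6.5,48.2),1,'pics/w7.npz')
print('turn since w6 (about wing z):',(R.from_matrix(Q).inv()*q).as_rotvec(degrees=True))
z=np.load('pics/w7.npz');save(z['p'],'w7')
P=cloud(z['d'],eyes.get_calibration('wrist'));C=(P*1000-O)@Rr
b=C[(abs(C[...,0])<20)&(abs(C[...,1])<30)&(C[...,2]>64)&(C[...,2]<74)];print('block',cv2.minAreaRect(b[:,:2].astype(np.float32)),np.median(b[:,2]))
E
```

```text
t 18.95 F tool [ 0.5 -0.2  0.6] M tool [-0.31  0.03 -0.02] w 45.066146330037576 j [-46.  17. 100.  38.  69.  64.] tcp_c [-88.7 -34.3 107.9] toolx_c [ 0.71 -0.7   0.08] toolz_c [ 0.45  0.36 -0.82]
806 rms 0.41 ctr [-56.6  -6.4  47.9] 
x [ 0.718 -0.685  0.125] y [0.454 0.597 0.661] z [-0.528 -0.418  0.74 ]
turn from nominal (rotvec deg) [ 46.7  10.1 -25.9]
turn since w6 (about wing z): [  4.87160048  -5.53350453 -65.51535943]
block ((-0.28879356384277344, 1.7123069763183594), (41.12668991088867, 23.625455856323242), 88.60807800292969) 66.11845176502906
```

View pics/w7.png

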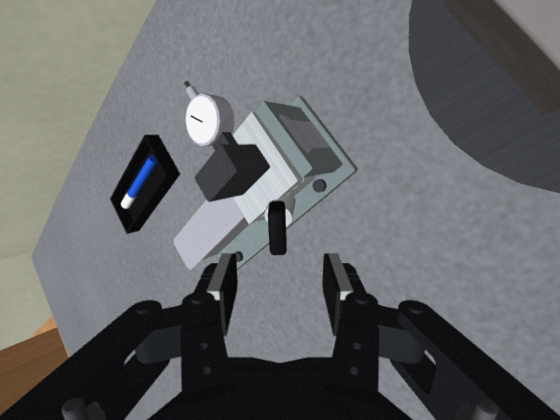

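w7: wing released at (278,228) px, turned 65.5° more since w6 (about 76° in all, as expected for 1.35 rad from near 0). The block seems 1–2 mm off the stop from this angle, though this view is oblique. I go over the top and measure the block against the stop plate in one view.

```bash
python3 - <<'E'
from go import *
F=np.array([[1,0,0],[0,-1,0],[0,0,-1.]])
lin,rv=delta(F,(-20,0,180))
E
```

```text
t 19.0 target world [ 657.3 -187.1  221. ] linear [ 31.4 -99.8 -16.9] dr [-31.5 -17.7 -41.7] joints [-45.6  17.  100.1  38.2  69.2  64.4] F [-0.4 -0.5 -0.4]
```

>>> play_rows(
  rows=[
    {"linear": [0,-5,-40],"dr": [-4.5,-2.5,-6],"grip": 45},
    {"linear": [5,-25,-40],"dr": [-9,-5,-12],"grip": 45},
    {"linear": [10,-50,-35],"dr": [-13.5,-7.6,-18],"grip": 45},
    {"linear": [18,-70,-28],"dr": [-18,-10.1,-24],"grip": 45},
    {"linear": [25,-85,-22],"dr": [-22.5,-12.6,-30],"grip": 45},
    {"linear": [31,-100,-17],"dr": [-27,-15.2,-36],"grip": 45},
    {"linear": [31,-100,-17],"dr": [-31.5,-17.7,-41.7],"grip": 45},
    {"linear": [31,-100,-17],"dr": [-31.5,-17.7,-41.7],"grip": 45},
  ],
)

```text
time: 19.8
position: [0.6579, -0.1825, 0.2191]
eef_rot: [-179.9, 0.1, 7.5]
wrist_force: [-0.7, 0.4, -0.4]
width: 0.525
```

```bash
cat > top.py <<'E'
from h import *
Rr=R.from_euler('z',7.1,degrees=True).as_matrix();O=np.array([677.1,-184.6,41])
p,d,c=cap('wrist');save(p,'w8');C=(cloud(d,c)*1000-O)@Rr
def show(n,m):
    m=cv2.erode(m.astype(np.uint8),np.ones((2,2)))>0;q=C[m]
    if len(q)<30: print(n,'few');return
    r=cv2.minAreaRect(q[:,:2].astype(np.float32));print(n,len(q),np.round(r[0],1),np.round(r[1],1),round(r[2],1),'y',np.round(np.percentile(q[:,1],[.5,99.5]),1),'x',np.round(np.percentile(q[:,0],[.5,99.5]),1),'z',round(float(np.median(q[:,2])),1))
X,Y,Z=C[...,0],C[...,1],C[...,2]
show('block',(abs(X)<20)&(abs(Y)<30)&(Z>65)&(Z<72))
show('body top',(abs(X)<40)&(abs(Y)<40)&(Z>26)&(Z<31))
show('stop top',(abs(X)<45)&(Y<-25)&(Y>-60)&(Z>20.5)&(Z<26))
show('dial',(X>25)&(X<80)&(abs(Y)<30)&(Z>44)&(Z<52))
show('rail top',(abs(X)<30)&(Y>36)&(Y<160)&(Z>14)&(Z<22))
s=sensors.sense();print(s['time'],s['position'],s['eef_rot'])
E
python3 top.py
```

```text
block 1297 [0.4 0.2] [38.8 23.3] 88.1 y [-18.9  19.4] x [-10.7  12. ] z 67.5
body top 2260 [-2.7 -0.1] [62.7 72. ] 88.7 y [-31.3  31.4] x [-35.4  33.1] z 27.6
stop top 788 [ -0.1 -38.7] [11.5 65.3] 90.0 y [-44.3 -33.1] x [-32.4  32.4] z 23.6
dial 1957 [53.  -0.9] [40.2 40.2] 47.6 y [-20.4  18.4] x [33.4 72.7] z 47.1
rail top 4712 [-0.6 95.6] [ 41.6 118.9] 0.5 y [ 36.7 154. ] x [-20.7  18.8] z 17.4
19.85 [ 0.65714247 -0.18356425  0.21883533] [-1.79755301e+02  1.18947768e-01  7.26328440e+00]
```

Carriage centre is 0–0.2 mm and the stop face -32.7 mm. With about 1.3° of yaw, it touches the stop at its +x corner but stands about 1.5 mm off on the knob side. I re-grip the block softly to square it and seat it against the stop.

```bash
python3 - <<'E'
from go import *
F=np.array([[1,0,0],[0,-1,0],[0,0,-1.]])
delta(F,(1,0.4,55))
E
```

```text
t 19.85 target world [ 678.  -184.1   96. ] linear [ 20.9   3.7 122.8] dr [-0.2  0.1  0.2] joints [-22.3  21.5  79.4   0.2  79.3  60.4] F [ 0.2  0.  -1. ]
```

>>> play_rows(
  rows=[
    {"linear": [20.9,3,10],"dr": [0,0,0],"grip": 65},
    {"linear": [20.9,3,40],"dr": [0,0,0],"grip": 65},
    {"linear": [20.9,3,75],"dr": [0,0,0],"grip": 65},
    {"linear": [20.9,3,105],"dr": [0,0,0],"grip": 65},
    {"linear": [20.9,3,120],"dr": [0,0,0],"grip": 65},
    {"linear": [20.9,3,122.5],"dr": [0,0,0],"grip": 65},
    {"linear": [20.9,3,122.5],"dr": [0,0,0],"grip": 55},
    {"linear": [20.9,3,122.5],"dr": [0,0,0],"grip": 48},
  ],
  force=30,
)

```text
time: 20.65
position: [0.6791, -0.187, 0.1003]
eef_rot: [-180.0, -0.1, 7.1]
wrist_force: [-0.3, 1.3, -0.7]
width: 0.56
```

>>> play_rows(
  rows=[
    {"linear": [0,0,0],"dr": [0,0,0],"grip": 40},
    {"linear": [0,0,0],"dr": [0,0,0],"grip": 30},
    {"linear": [0,0,0],"dr": [0,0,0],"grip": 30},
    {"linear": [0,0,0],"dr": [0,0,0],"grip": 30},
  ],
  force=30,
)

```text
time: 21.05
position: [0.6788, -0.1842, 0.1009]
eef_rot: [-179.8, -0.1, 7.2]
wrist_force: [-3.4, 7.7, 5.4]
width: 0.463
```

```bash
python3 st.py
```

```text
t 21.05 F tool [-2.4 -8.1 -5.4] M tool [ 1.43 -0.36  0.03] w 39.56345998891558 j [-22.  30.  81.   0.  69.  61.] tcp_c [ 1.8  0.1 59.9] toolx_c [1. 0. 0.] toolz_c [ 0.  0. -1.]
```

>>> play_rows(
  rows=[
    {"linear": [0,1,0],"dr": [0,0,0],"grip": 30},
    {"linear": [0,2,0],"dr": [0,0,0],"grip": 30},
    {"linear": [0,3,0],"dr": [0,0,0],"grip": 30},
    {"linear": [0,3,0],"dr": [0,0,0],"grip": 30},
    {"linear": [0,3,0],"dr": [0,0,0],"grip": 30},
  ],
  force=30,
)

```text
time: 21.55
position: [0.6789, -0.1845, 0.101]
eef_rot: [-179.5, -0.0, 7.2]
wrist_force: [-5.0, 15.8, 9.6]
width: 0.464
```

```bash
python3 st.py
```

```text
t 21.55 F tool [ -3.  -16.4  -9.5] M tool [ 2.76 -0.62  0.1 ] w 39.65441435621806 j [-22.  30.  81.   0.  69.  61.] tcp_c [ 1.8 -0.1 60. ] toolx_c [1. 0. 0.] toolz_c [ 0.    0.01 -1.  ]
```

>>> play_rows(
  rows=[
    {"linear": [0,-2.5,0],"dr": [0,0,0],"grip": 48},
    {"linear": [0,-2.5,0],"dr": [0,0,0],"grip": 60},
    {"linear": [0,-2.5,0],"dr": [0,0,0],"grip": 60},
    {"linear": [0,-2.5,-10],"dr": [0,0,0],"grip": 60},
    {"linear": [-5,-2.5,-45],"dr": [0,0,0],"grip": 60},
    {"linear": [-15,-2.5,-85],"dr": [0,0,0],"grip": 60},
    {"linear": [-20,-2.5,-120],"dr": [0,0,0],"grip": 60},
    {"linear": [-20,-2.5,-120],"dr": [0,0,0],"grip": 60},
  ],
)

```text
time: 22.35
position: [0.6612, -0.1916, 0.227]
eef_rot: [179.7, -0.6, 7.1]
wrist_force: [0.3, 0.1, 0.4]
width: 0.703
```

>>> play_rows(
  rows=[
    {"linear": [0,0,0],"dr": [0,0,0],"grip": 60},
    {"linear": [0,0,0],"dr": [0,0,0],"grip": 60},
    {"linear": [0,0,0],"dr": [0,0,0],"grip": 60},
  ],
)

```text
time: 22.65
position: [0.6574, -0.1892, 0.2161]
eef_rot: [-179.8, 0.2, 7.2]
wrist_force: [-0.3, 0.6, 0.1]
width: 0.705
```

```bash
python3 top.py; python3 st.py; python3 - <<'E'
from box import *
import box
n0=box.nominal
Q=np.array([[.769,.308,.56],[-.457,.877,.145],[-.447,-.367,.815]]).T
Qm=R.from_matrix(Q);Q0=Qm*R.from_euler('z',-66,degrees=True)
box.nominal=lambda ph: Q0 if ph else n0(0)
c,q=fit((-57.5,-7,48.2),1);print('turn since w6',(Qm.inv()*q).as_rotvec(degrees=True))
E
```

```text
block 1363 [ 0.2 -0.5] [23.8 38.6] 0.1 y [-19.6  18.6] x [-11.5  11.9] z 67.5
body top 2382 [-3.3 -0.8] [72.8 63.2] 0.1 y [-32.1  30.6] x [-35.3  33. ] z 27.6
stop top 784 [ -0.4 -39. ] [66.4 10.8] 0.2 y [-44.2 -33.6] x [-33.3  32.7] z 23.6
dial 1995 [52.3 -0.6] [40.  40.5] 89.0 y [-19.8  18.8] x [33.  71.8] z 47.2
rail top 4838 [-1.  95.8] [ 41.4 119.5] 0.0 y [ 36.8 154.2] x [-20.8  19.2] z 17.4
22.7 [ 0.65750787 -0.18922348  0.21616313] [-179.81910743    0.19209864    7.15376641]
t 22.7 F tool [-0.1  0.   0.2] M tool [-0.01 -0.04 -0.02] w 59.68209477546589 j [-23.  22.  79.   0.  79.  60.] tcp_c [-20.   -2.2 175.2] toolx_c [ 1.  0. -0.] toolz_c [-0.  0. -1.]
846 rms 0.32 ctr [-56.4  -8.5  48.2] 
x [ 0.736 -0.667  0.118] y [0.506 0.657 0.558] z [-0.45  -0.351  0.821]
turn from nominal (rotvec deg) [ 40.3  14.  -27.9]
turn since w6 [ -1.02552952  -0.21867217 -64.73951425]
```

Now square (yaw 0.1°) and seated: body edge -32.7 mm against stop face about -33 mm. The knob is unchanged and the tool is free with zero force. Hand in.

```bash
python3 -c "
from plant import ctrl
print(ctrl.hand_in())"
```

```text
the job is handed in; nothing more can be done
None
```

The carriage is on the rail with its knob towards the robot, pushed against the end stop, and the clamp is turned to its hard end. I handed in at about 22.7 s of the 61 s limit.

- **Insertion:** I gripped the carriage by its block, slid it on from the open end, and pushed until it met the stop with about 11 N.
- **Clamp:** I turned the knob clockwise about 75° in total (10.6° plus 64.7° from the wing fits). It then hit the hard end: the reaction moment rose from about 0.1 to 1.05 N m. That fits the 77° travel, given the knob started at up to 11°.
- **Knob axis disagreed with the text:** The axis leaned 35° as stated, but towards a direction about 39° round from the carriage's -x side. I found this by fitting the wing in the depth images, after a 12° test turn.
- **Order:** After tightening, the carriage sat about 1.3° askew, with the knob side about 1.5 mm off the stop. I gripped the block again and pushed it square with about 16 N, so one short push came after tightening.
- **Last checks:** The carriage is square to 0.1°, with its edge at -32.7 mm and the stop face at about -33 mm, within camera error. The knob showed no loosening after that push, and the gripper is clear with zero force. I planned the moves to stay clear of the cube, tin and tray, but did not measure them again at the end.

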